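Fetch the hemmed-in dish to the banding wheel

ROBOT

A 6-joint arm with a two-finger parallel gripper is mounted at the origin on the work surface. World frame = base frame: x ahead of the robot, y to its left, z up, the work surface at z = 0. Lengths are in mm, angles in rad, forces in N, time in s.
With the tool pointing down it reaches from about 425 to 1125 mm from the base axis. Payload 14.9 kg.
Tool frame: the origin (TCP) lies at the very end of the fingers, on their centre line; the grasp point (between the pads) lies 19 mm behind it; z points along the fingers, y is the line along which they close (so a half turn about z gives the same grasp; the last joint's range is limited). The gripper opens to 91 mm and grips with 3 to 60 N. Pads are 32 mm wide; open, the fingers measure 118 mm over their backs; the gripper's body (76 mm by 178 mm) begins 60 mm behind the grasp point.
Start: joints at [1.284, 0.379, 1.734, -0, 1.028, -0.033], TCP at [175.765, 677.587, 213.932] pointing down, gripper open.
Joint ranges: [-2.77, 2.77], [-0.74, 2.19], [0, 2.66], [-1.06, 4.2], [0.31, 2.87], [-3.08, 3.08]. Speed limits (rad/s): [1.89, 1.89, 2.39, 3.14, 3.14, 3.14].

INTERFACE

Orientations are given as a unit quaternion [w, x, y, z].
In Python, from station import arm gives the robot as it stands.
- The arm moves only by the shell command python3 -m inch 'ROWS' [FORCE]. ROWS is JSON, a list of rows, each a list of 3 entries, a list of its own where there are three numbers: the turn, a rotation vector about the tool's x, y, z in rad, then the shift along the tool's x, y, z in mm, then the finger opening in mm, from 0 to 91.2. A call has 1 to 20 rows; each row shifts and turns the commanded pose from where the row before left it, along the tool's axes as they then stand; what a row does not reach is not made up. A row lasts 1/10 s, in which the tool goes at most 50 mm and 8.59 degrees, less where a joint would pass 70% of its speed; a pose out of reach is approached as far as the arm can. A call is refused whole if a number of a shift passes 50 or a number of a turn 0.15, either way. A call with a gripper value outside its range is refused whole. The fingers move at their own pace and stop on an object; FORCE is the grip in N (left out, the last holds). Time passes only in rows, so rows that do not move let the fingers close. It gives the time, the measured TCP pose, the force, the opening and the grip force at its end, in the units of the state.
- arm.read_state(): the state, without advancing time (a new reading comes with each control period).
- arm.grab_frame(name): name is "scene" or "top" or "wrist"; returns the picture (420x560x3 uint8, blue, green, red); there is no depth.
- arm.camera_params(name): a dict with "fx", "fy", "cx", "cy" (pixels), "R" (3x3) and "t" (3): a world point X has camera coordinates R X + t. Camera axes: x right, y down, z forward; pixel columns grow to the right and rows downward; lengths in mm; the calibration is good to about 2 mm. A picture is of the moment at which its call begins: read the wrist's pose just before it. camera_params takes no time and is no camera call; for the wrist camera it gives the pose at the moment of the call.
- arm.sign_off(): hands the job in; it is judged then, once.
The state is a dict: "t": time; "joint_positions": joint angles; "joint_velocities": joint speeds; "tau": joint torques, N m; "tool_pos": TCP position; "ee_rot": TCP orientation; "contact_force": force on the tool from outside, world axes, zero at the start; "ft_torque": the same for the moment, N m; "opening": finger opening in mm; "grasp_force": force on a finger pad.
Only numpy, scipy, OpenCV 4.12 (cv2) and the standard library are available. Lean on these libraries where they do the work, as an engineer would, in place of code of your own. Each camera call takes 0.05 s, during which the arm holds its last target. There are 200 camera calls.

TASK

The low round dish in the middle of the drying rack is to be decorated next, but three taller pots (vase, square bottle, beaker) hem it in. First move those three pots off the rack, standing upright on the bare side board; with all three there, set the dish upright on the centre of the banding wheel; after that put each of the three pots back on the rack exactly on the spot where it stood at the start. The ware is brittle, so set every piece down rather than dropping it and never let one fall over, and do not disturb the two little test pieces lying on the rack.

Things in the scene. Friction and masses are not known exactly. Their poses are not given: they have to be found in the camera images.
- vase_mid (a point): Bellied vase of plain cream bisque ware, round, 105 mm tall: foot 42 mm across, widening to a belly 56 mm across that is cylindrical from 40 to 72 mm above its underside, then a neck 28 mm across at 90 mm and a rim 36 mm across with a dark mouth. About 0.24 kg. The point is on its axis, half-way up (52.5 mm above its underside); z up. Stands on the rack at the start, in one of the three spots around the dish (which pot is in which spot varies).
- bottle_mid (a point): Square bottle of the same cream bisque: body 44 x 44 mm, 80 mm tall with flat upright sides, with a round neck 24 mm across on top up to 98 mm. About 0.27 kg. The point is on its axis, half-way up (49 mm above its underside); x and y are square to its flat sides, z up. Stands on the rack at the start, in one of the three spots around the dish.
- beaker_mid (a point): Open straight beaker of the same cream bisque, round, 47 mm across outside (wall 4 mm), 100 mm tall. About 0.2 kg. The point is on its axis, half-way up (50 mm above its underside); z up. Stands on the rack at the start, in one of the three spots around the dish.
- dish_mid (a point): Low open round dish with straight sides, the same cream bisque, 60 mm across outside (wall 5 mm), 38 mm tall. About 0.12 kg. The point is on its axis, half-way up (19 mm above its underside); z up. Stands on the rack, about 30 mm beyond the rack's middle, with a pot about 92 mm away on its left, on its right and in front of it.
- rack_top (a point): Drying rack: fixed wooden ware board 240 mm (x) by 270 mm (y) on battens, its top face 40 mm above the table, with a green tube fence (8 mm thick) along its back edge (+x side), 113 mm from the middle and rising 30 mm above the top face. The point is the centre of the top face; x points to the fence, y along it, z up.
- board_top (a point): Side board: fixed bare dark wooden board 300 mm (x) by 130 mm (y), 18 mm thick, lying on the table. The point is the centre of its top face; x along its length, z up.
- wheel_top (a point): Banding wheel: fixed grey round turntable 180 mm across with ring marks, on a pedestal, its top 92 mm above the table; it does not turn. The point is the centre of its top face; z up.
- test_disc: Terracotta test disc, 34 mm across, 8 mm thick, lying loose on the rack near its left front corner; to be left alone. Origin at the centre of its underside.
- test_tile: Terracotta test tile, 30 x 30 mm, 8 mm thick, lying loose on the rack near its right front corner; to be left alone. Origin at the centre of its underside.

How it is judged (in metres and radians):
On the way, in this order (a step that is already met when the one before it is completed fails the run):
1. all three pots stand upright on the side board while the dish is still on its spot (x of vase_mid in the frame of board_top between -0.145 and 0.145 m and y of vase_mid in the frame of board_top between -0.06 and 0.06 m and z of vase_mid in the frame of board_top between 0.0465 and 0.0585 m and angle between each of vase_mid, bottle_mid, beaker_mid's own z axis and vertical below 0.15 rad and x of bottle_mid in the frame of board_top between -0.145 and 0.145 m and y of bottle_mid in the frame of board_top between -0.06 and 0.06 m and z of bottle_mid in the frame of board_top between 0.043 and 0.055 m and x of beaker_mid in the frame of board_top between -0.145 and 0.145 m and y of beaker_mid in the frame of board_top between -0.06 and 0.06 m and z of beaker_mid in the frame of board_top between 0.044 and 0.056 m and distance of dish_mid from where it was at the start of the episode below 0.03 m), for 0.2 s.
2. the dish stands on the centre of the banding wheel, let go, while the three pots are still on the side board (horizontal distance between dish_mid and wheel_top below 0.012 m and z of dish_mid in the frame of wheel_top between 0.013 and 0.025 m and angle between each of dish_mid, vase_mid, bottle_mid, beaker_mid's own z axis and vertical below 0.15 rad and x of vase_mid in the frame of board_top between -0.145 and 0.145 m and y of vase_mid in the frame of board_top between -0.06 and 0.06 m and z of vase_mid in the frame of board_top between 0.0465 and 0.0585 m and x of bottle_mid in the frame of board_top between -0.145 and 0.145 m and y of bottle_mid in the frame of board_top between -0.06 and 0.06 m and z of bottle_mid in the frame of board_top between 0.043 and 0.055 m and x of beaker_mid in the frame of board_top between -0.145 and 0.145 m and y of beaker_mid in the frame of board_top between -0.06 and 0.06 m and z of beaker_mid in the frame of board_top between 0.044 and 0.056 m and contact force between the fingers and dish below 0.05 N), for 0.2 s.
At the end, for the whole second after the job is handed in: The dish stands upright on the banding wheel within 12 mm of its centre; vase, square bottle and beaker each stand upright within 15 mm of where they stood at the start (any yaw); all four are released and at rest, and the two test pieces lie within 20 mm of where they were (horizontal distance between dish_mid and wheel_top below 0.012 m and z of dish_mid in the frame of wheel_top between 0.013 and 0.025 m and angle between each of dish_mid, dish_mid, vase_mid, bottle_mid, beaker_mid's own z axis and vertical below 0.15 rad and linear speed of each of dish, vase, bottle, beaker below 0.02 m/s and contact force between the fingers and dish below 0.05 N and distance of each of vase_mid, bottle_mid, beaker_mid from where it was at the start of the episode below 0.015 m and contact force between the fingers and vase below 0.05 N and contact force between the fingers and bottle below 0.05 N and contact force between the fingers and beaker below 0.05 N and distance of each of test_disc, test_tile from where it was at the start of the episode below 0.02 m); the robot touches nothing.
It fails at once if a pot or the dish falls over (tilts more than 45 degrees) (angle between any of vase_mid, bottle_mid, beaker_mid, dish_mid's own z axis and vertical above 0.8 rad).
It fails at once if a pot or the dish is dropped (falls freely faster than 0.6 m/s, about 20 mm) ((contact force between anything else and vase below 0.02 N and linear speed of vase above 0.6 m/s) or (contact force between anything else and bottle below 0.02 N and linear speed of bottle above 0.6 m/s) or (contact force between anything else and beaker below 0.02 N and linear speed of beaker above 0.6 m/s) or (contact force between anything else and dish below 0.02 N and linear speed of dish above 0.6 m/s)).
It fails at once if a test piece is knocked away (more than 20 mm) (distance of any of test_disc, test_tile from where it was at the start of the episode above 0.02 m).
It also fails if it takes over 144 s, if anything falls off the work surface, if the arm or the gripper's body presses on something with over 40 N, if the wrist force passes 120 N, or if a joint passes its speed limit or range.

## Working session

There is one attempt and no reset: what is moved stays moved. The work goes in short steps, Python scripts to look and compute and a shell command to move; the robot and the scene stay as the last step left them, time stands still between calls to the robot, and variables do not carry over. Pictures are saved under pics/ and viewed, at most 14 in all, crops included, and the job is handed in when it is done.

```bash
ls; mkdir -p pics; python3 - <<'E'
from station import arm
import cv2,numpy as np
s=arm.read_state();print(s)
for n in("scene","top"):
    cv2.imwrite(f"pics/{n}0.png",arm.grab_frame(n))
    p=arm.camera_params(n);print(n,{k:np.round(v,3).tolist() for k,v in p.items()})
E
```

```text
pics
{'t': 0.0, 'joint_positions': array([ 1.28369802e+00,  3.79382682e-01,  1.73476292e+00, -2.24753515e-05,
        1.02847568e+00, -3.33104903e-02]), 'joint_velocities': array([-1.11651098e-04, -1.51100678e-04,  5.96375024e-05, -1.03438576e-03,
        5.33284614e-04, -6.71866520e-04]), 'tau': array([-1.76980808e-03, -7.63744211e+01, -4.34364402e+01,  6.50315545e-02,
        4.27060132e-02, -1.07555049e-04]), 'tool_pos': array([175.66112633, 677.21062299, 213.31519003]), 'ee_rot': array([-7.25443318e-05,  1.26547867e-01,  9.91960369e-01, -5.09262897e-04]), 'contact_force': array([ 0.0157073 ,  0.94373172, -0.84916297]), 'ft_torque': array([-0.05188011, -0.0089375 , -0.00414249]), 'grasp_force': 0.0, 'opening': 91.91869147515519}
scene {'fx': 467.529, 'fy': 467.529, 'cx': 278.209, 'cy': 213.823, 'R': [[0.713, 0.702, -0.009], [0.581, -0.598, -0.552], [-0.393, 0.388, -0.834]], 't': [-394.697, -289.685, 1257.146]}
top {'fx': 479.095, 'fy': 479.095, 'cx': 275.992, 'cy': 203.643, 'R': [[0.015, -1.0, -0.001], [-0.991, -0.015, -0.134], [0.134, 0.003, -0.991]], 't': [-2.066, 566.673, 1036.107]}
```

View pics/scene0.png

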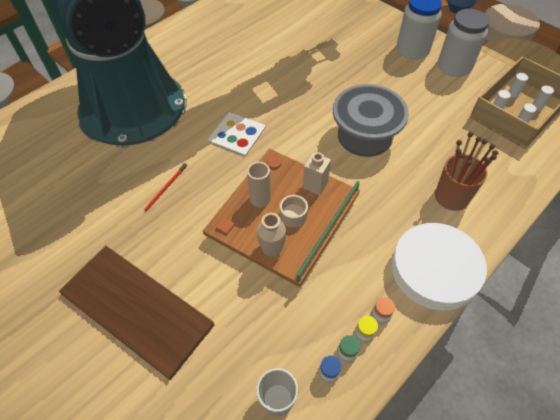

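View pics/top0.png

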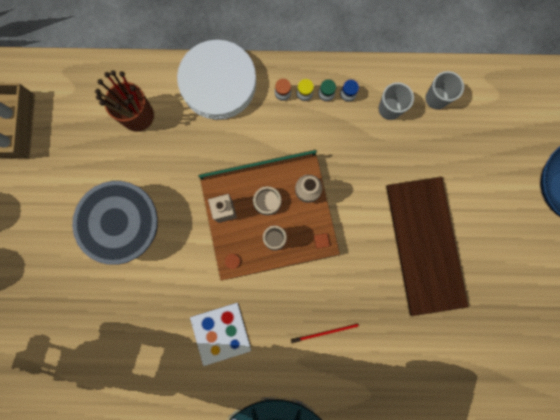

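The scene picture shows the rack at the centre with the beaker (259,170), bottle (317,172), vase (271,235), dish (293,210), board at lower left and wheel at (370,110). In the top picture the bottle is at (221,207), dish (267,201), vase (308,187), beaker (274,237), wheel (115,222) and board about (427,246).

```bash
python3 - <<'E'
import cv2,numpy as np
t=cv2.imread("pics/top0.png")
c=cv2.resize(t[140:290,190:350],None,fx=4,fy=4,interpolation=cv2.INTER_CUBIC);c=c[:600]
for i in range(0,160,20):cv2.putText(c,str(190+i),(i*4,8),0,.35,(255,255,255),1);cv2.line(c,(i*4,10),(i*4,14),(255,255,255),1)
for i in range(0,150,20):cv2.putText(c,str(140+i),(0,i*4+4),0,.35,(255,255,255),1)
cv2.imwrite("pics/crop1.png",c)
s=cv2.imread("pics/scene0.png")
c=cv2.resize(s[140:290,200:360],None,fx=4,fy=4,interpolation=cv2.INTER_CUBIC)
for i in range(0,160,20):cv2.putText(c,str(200+i),(i*4,8),0,.35,(255,255,255),1);cv2.line(c,(i*4,10),(i*4,14),(255,255,255),1)
for i in range(0,150,20):cv2.putText(c,str(140+i),(0,i*4+4),0,.35,(255,255,255),1)
cv2.imwrite("pics/crop2.png",c)
# board
g=t[150:340,370:490].astype(int); m=((g[...,2]<105)).astype(np.uint8)
n,l,st,ce=cv2.connectedComponentsWithStats(m);k=1+st[1:,4].argmax()
ys,xs=np.where(l==k);r=cv2.minAreaRect(np.c_[xs+370,ys+150].astype(np.float32));print("board",r,cv2.boxPoints(r).tolist())
# wheel
g=t[160:290,50:180].astype(int); m=((g.max(2)-g.min(2)<45)).astype(np.uint8)
n,l,st,ce=cv2.connectedComponentsWithStats(m);k=1+st[1:,4].argmax();print("wheel",st[k],ce[k]+[50,160])
E
```

```text
board ((427.57220458984375, 245.89549255371094), (134.5575408935547, 61.17961883544922), 79.65132141113281) [[385.3941955566406, 185.20623779296875], [445.5785827636719, 174.216064453125], [469.7502136230469, 306.5847473144531], [409.5658264160156, 317.5749206542969]]
wheel [  22   20  108   85 6049] [117.03934535 222.16068772]
```

View pics/crop1.png

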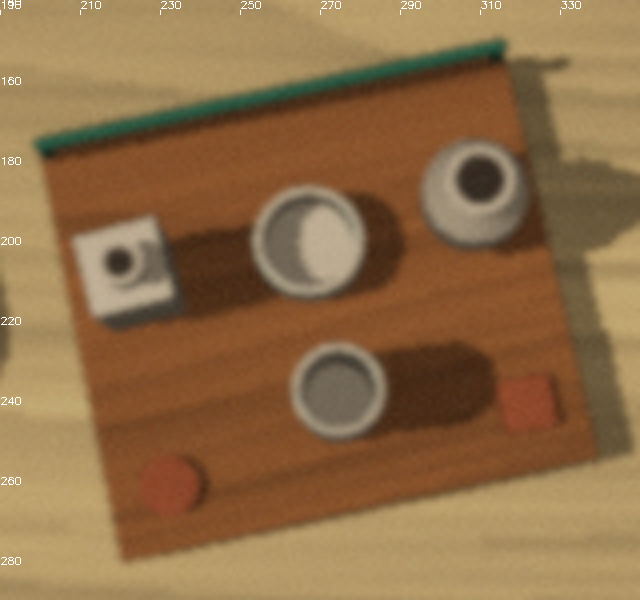

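View pics/crop2.png

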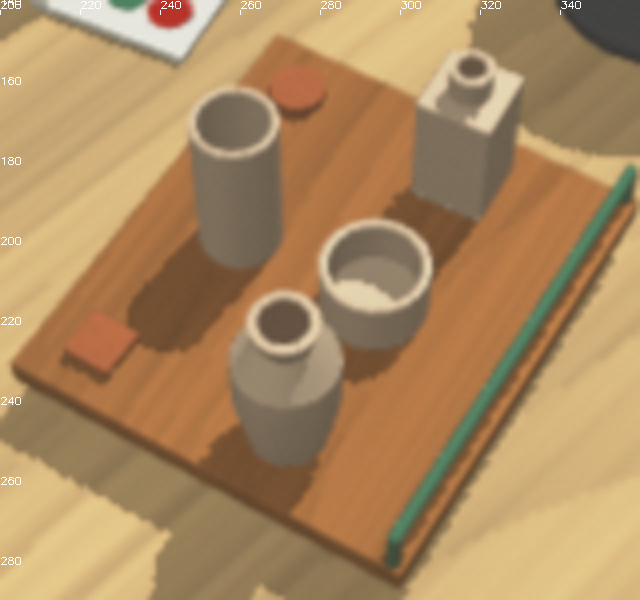

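The crops show rim centres in the top view: bottle (220.2,205.2), dish (267.1,200.5), vase (309.7,185.0), beaker (274.5,237.7). In the scene view they are: bottle (317.7,157.2), dish (293.7,207.2), vase (270.7,220.7), beaker (258.5,170.5). The disc and tile are at the front corners.

```bash
cat > h.py <<'E'
from station import arm
import numpy as np,cv2
from scipy.spatial.transform import Rotation as Ro
def ray(n,u,v,z,p=None):
    p=p or arm.camera_params(n);R=np.array(p["R"]);t=np.array(p["t"]);C=-R.T@t
    d=R.T@np.array([(u-p["cx"])/p["fx"],(v-p["cy"])/p["fy"],1]);return C+d*(z-C[2])/d[2]
def proj(p,X):
    q=np.array(p["R"])@X+np.array(p["t"]);return p["fx"]*q[0]/q[2]+p["cx"],p["fy"]*q[1]/q[2]+p["cy"]
E
python3 - <<'E'
from h import *
T=dict(bottle=(220.2,205.2,138),dish=(267.1,200.5,78),vase=(309.7,185,145),beaker=(274.5,237.7,140))
S=dict(bottle=(317.7,157.2),dish=(293.7,207.2),vase=(270.7,220.7),beaker=(258.5,170.5))
for k in T:print(k,ray("top",*T[k])[:2].round(1),ray("scene",*S[k],T[k][2])[:2].round(1))
def P(l,z):
    a=np.array([ray("top",u,v,z)[:2] for u,v in l]);print(a.round(0).tolist(),a.mean(0).round(1));return a
print("bottle body")
P([(190+x/4,140+y/4) for x,y in [(72,237),(154,215),(176,297),(96,320)]],120)
print("rack");P([(190+x/4,140+y/4) for x,y in [(122,561),(596,457)]],40)
print("board");P([(387,185),(442,178),(469,307),(411,315)],18)
print("tests");P([(190+171/4,140+483/4)],48);P([(190+528/4,140+402/4)],48)
t=cv2.imread("pics/top0.png");g=cv2.cvtColor(t,6)
print("wheel");P([(115.5,222)],92)
for n,roi in(("top",(60,170,110,110)),("scene",(320,75,100,80))):
    im=cv2.imread(f"pics/{n}0.png");x,y,w,h=roi;gg=cv2.cvtColor(im[y:y+h,x:x+w],6)
    gg=cv2.resize(gg,None,fx=4,fy=4,interpolation=2)
    for c in cv2.findContours(cv2.Canny(cv2.GaussianBlur(gg,(0,0),4),15,35),cv2.RETR_LIST,cv2.CHAIN_APPROX_NONE)[0]:
        if len(c)>150:
            e=cv2.fitEllipseAMS(c);u,v=e[0][0]/4+x,e[0][1]/4+y;print(n,len(c),round(u,1),round(v,1),np.round(e[1],0)/4,ray(n,u,v,92)[:2].round(1))
E
```

```text
bottle [548.3 119.3] [551.4 121.5]
dish [567.8  25.6] [574.9  25.8]
vase [591.4 -61.7] [595.7 -60.6]
beaker [483.8   8. ] [489.6  10. ]
bottle body
[[563.0, 147.0], [575.0, 105.0], [532.0, 92.0], [520.0, 133.0]] [547.4 119.5]
rack
[[395.0, 125.0], [456.0, -134.0]] [425.5  -4.5]
board
[[616.0, -248.0], [635.0, -374.0], [344.0, -425.0], [325.0, -296.0]] [ 480.  -335.9]
tests
[[438.0, 99.0]] [437.9  99. ]
[[485.0, -96.0]] [485.1 -96. ]
wheel
[[515.0, 346.0]] [515.1 345.6]
top 216 143.8 259.7 [ 2.5 19.5] [436.8 281.4]
scene 244 377.1 120.6 [26.  49.5] [552.5 332. ]
```

```bash
python3 -m inch '[[[0,0,-0.135],[0,0,-20],91],[[0,0,-0.135],[0,0,-20],91],[[0,0,-0.135],[0,0,-20],91],[[0,0,-0.135],[0,0,-20],91],[[0,0,0],[-10,-40,0],91],[[0,0,0],[-10,-40,0],91],[[0,0,0],[-10,-40,0],91],[[0,0,0],[-10,-40,0],91],[[0,0,0],[-10,-40,0],91],[[0,0,0],[-10,-40,0],91],[[0,0,0],[-10,-40,0],91],[[0,0,0],[-10,-40,0],91],[[0,0,0],[-10,-40,0],91],[[0,0,0],[-10,-40,0],91],[[0,0,0],[-10,-40,0],91],[[0,0,0],[-10,-40,0],91],[[0,0,0],[-10,-40,0],91],[[0,0,0],[-10,-40,0],91],[[0,0,0],[-10,-40,0],91],[[0,0,0],[-10,-40,0],91]]' 25
cat >> h.py <<'E'
def st():
    s=arm.read_state();q=s["ee_rot"];R=Ro.from_quat([q[1],q[2],q[3],q[0]]).as_matrix();p=np.array(s["tool_pos"])
    print("t",round(s["t"],1),"p",p.round(1),"yaw_y",np.degrees(np.arctan2(R[1,1],R[0,1])).round(1),"zax",R[:,2].round(3),"open",round(s["opening"],1),"grip",round(s["grasp_force"],1));return p,R
def go(x,y,z,yaw=106.5):
    p,R=st();print("tool shift",(R.T@(np.array([x,y,z])-p)).round(1),"turn z",round(np.radians((-yaw+np.degrees(np.arctan2(R[1,1],R[0,1]))+90)%180-90),3))
E
python3 - <<'E'
from h import *
p,R=st();print(R.round(3))
pr=arm.camera_params("wrist");cv2.imwrite("pics/w1.png",arm.grab_frame("wrist"))
print({k:np.round(v,2).tolist() for k,v in pr.items()})
for k,X in dict(bottle=(550,120.4,138),dish=(571,25.7,78),vase=(593.5,-61,145),beaker=(487,9,140)).items():print(k,np.round(proj(pr,np.array(X)),0))
E
```

```text
t: 2.1
tool_pos: [510.4, 107.1, 293.8]
ee_rot: [-0.0, -0.143, 0.99, 0.0]
contact_force: [0.1, 1.0, -0.4]
opening: 90.9
grasp_force: 0.0
t 2.1 p [510.4 107.1 293.8] yaw_y 106.4 zax [-0.  0. -1.] open 90.9 grip 0.0
[[-0.959 -0.282 -0.   ]
 [-0.282  0.959  0.   ]
 [ 0.     0.    -1.   ]]
{'fx': 297.77, 'fy': 297.77, 'cx': 278.69, 'cy': 207.04, 'R': [[-0.28, 0.96, -0.0], [0.92, 0.27, 0.29], [0.28, 0.08, -0.96]], 't': [40.03, -553.77, 315.61]}
bottle [280. 227.]
dish [208. 207.]
vase [115. 222.]
beaker [196. 148.]
```

View pics/w1.png

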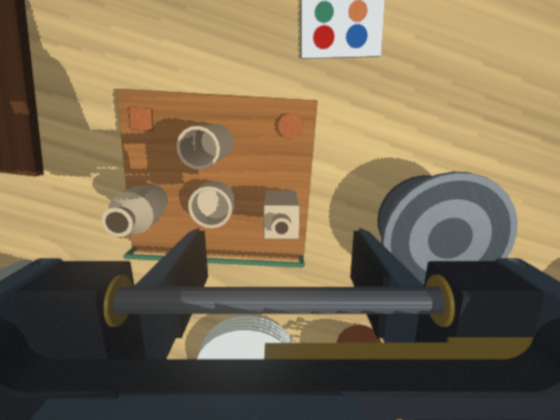

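The wrist view shows rim centres at bottle (282,226), dish (211,206), vase (118,221) and beaker (199,147), with the wheel rings centred near (450,238).

```bash
python3 - <<'E'
from h import *
for k,X in dict(bottle=(282,226.5,138),dish=(211,206,78),vase=(118.5,221.5,145),beaker=(199,147,140),wheel=(450,238,92)).items():print(k,ray("wrist",*X)[:2].round(1))
go(592,-60,180)
E
```

```text
bottle [550.7 119.2]
dish [570.9  25.5]
vase [594.5 -61.7]
beaker [487.8   8. ]
wheel [519.7 346.2]
t 2.1 p [512.7 103.6 293.9] yaw_y 106.3 zax [ 0.001 -0.001 -1.   ] open 91.1 grip 0.0
tool shift [ -30.1 -179.2  114.2] turn z -0.003
```

```bash
python3 -m inch '[[[0,0,0],[-4,-22.5,14],74],[[0,0,0],[-4,-22.5,14],74],[[0,0,0],[-4,-22.5,14],74],[[0,0,0],[-4,-22.5,14],74],[[0,0,0],[-4,-22.5,14],74],[[0,0,0],[-4,-22.5,14],74],[[0,0,0],[-4,-22.5,14],74],[[0,0,0],[-4,-22.5,14],74],[[0,0,0],[0,0,0],74],[[0,0,0],[0,0,0],74],[[0,0,0],[0,0,0],74]]'; python3 - <<'E'
from h import *
go(594,-61.5,78)
cv2.imwrite("pics/w2.png",arm.grab_frame("wrist"))
E
```

```text
t: 3.25
tool_pos: [591.3, -54.3, 182.3]
ee_rot: [0.0, -0.143, 0.99, 0.0]
contact_force: [-0.6, 0.1, 0.8]
opening: 73.6
grasp_force: 0.0
t 3.2 p [591.3 -54.3 182.3] yaw_y 106.4 zax [ 0.  0. -1.] open 73.6 grip 0.0
tool shift [ -0.5  -7.7 104.3] turn z -0.001
```

View pics/w2.png

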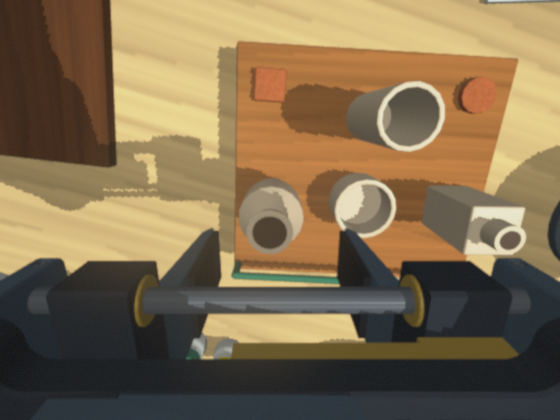

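The vase rim is at (270,232), about 10 px left of the finger midline (280), which agrees with the computed −7.7 mm correction. Descending and gripping.

```bash
python3 -m inch '[[[0,0,0],[-0.5,-7.5,0],74],[[0,0,0],[0,0,15],74],[[0,0,0],[0,0,15],74],[[0,0,0],[0,0,15],74],[[0,0,0],[0,0,15],74],[[0,0,0],[0,0,15],74],[[0,0,0],[0,0,15],74],[[0,0,0],[0,0,14],74],[[0,0,0],[0,0,0],74],[[0,0,0],[0,0,0],74],[[0,0,0],[0,0,0],50],[[0,0,0],[0,0,0],50],[[0,0,0],[0,0,0],50],[[0,0,0],[0,0,0],50],[[0,0,0],[0,0,0],50],[[0,0,0],[0,0,0],50]]' 25; python3 -c "
from h import *
go(564,-322,200)"
```

```text
t: 4.9
tool_pos: [594.5, -61.9, 78.6]
ee_rot: [0.0, -0.143, 0.99, -0.0]
contact_force: [-1.3, 1.0, 6.9]
opening: 55.4
grasp_force: 25.0
t 4.9 p [594.5 -61.9  78.6] yaw_y 106.4 zax [ 0.001 -0.    -1.   ] open 55.4 grip 25.0
tool shift [ 102.6 -240.9 -121.4] turn z -0.002
```

```bash
python3 -m inch '[[[0,0,0],[0,0,-7],50],[[0,0,0],[0,0,-15],50],[[0,0,0],[0,0,-15],50],[[0,0,0],[0,0,-15],50],[[0,0,0],[0,0,-8],50],[[0,0,0],[8.5,-20,0],50],[[0,0,0],[8.5,-20,0],50],[[0,0,0],[8.5,-20,0],50],[[0,0,0],[8.5,-20,0],50],[[0,0,0],[8.5,-20,0],50],[[0,0,0],[8.5,-20,0],50],[[0,0,0],[8.5,-20,0],50],[[0,0,0],[8.5,-20,0],50],[[0,0,0],[8.5,-20,0],50],[[0,0,0],[8.5,-20,0],50],[[0,0,0],[8.5,-20,0],50],[[0,0,0],[8.5,-20,0],50],[[0,0,0],[0,0,0],50],[[0,0,0],[0,0,0],50],[[0,0,0],[0,0,0],50]]'; python3 - <<'E'
from h import *
go(564,-322,57)
cv2.imwrite("pics/t3.png",np.hstack([arm.grab_frame("top"),arm.grab_frame("wrist")])[:, 100:900])
E
```

```text
t: 6.9
tool_pos: [563.9, -320.3, 138.1]
ee_rot: [-0.0, -0.143, 0.99, 0.0]
contact_force: [-0.8, 0.3, -3.3]
opening: 55.4
grasp_force: 25.0
t 6.9 p [ 563.9 -320.3  138.1] yaw_y 106.4 zax [-0.  0. -1.] open 55.4 grip 25.0
tool shift [ 0.4 -1.7 81.1] turn z -0.002
```

View pics/t3.png

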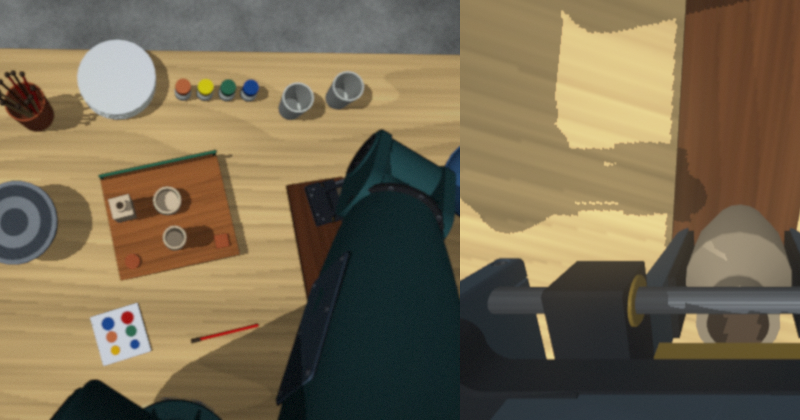

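The top view shows the vase held over the board with the dish, bottle and beaker untouched; the wrist view shows the board's outer edge running from about (225,0) to (208,230). I'll convert that edge to position.

```bash
python3 - <<'E'
from h import *
for q in [(226,0),(217,130),(208,228)]:print(ray("wrist",*q,18).round(1))
E
```

```text
[ 407.9 -411.4   18. ]
[ 513.2 -395.    18. ]
[ 612.2 -381.9   18. ]
```

The outer edge is at y ≈ −388 at x = 564, so the vase is on the board's centre line. Lowering.

```bash
python3 -m inch '[[[0,0,0],[0,0,14],50],[[0,0,0],[0,0,14],50],[[0,0,0],[0,0,14],50],[[0,0,0],[0,0,14],50],[[0,0,0],[0,0,12],50],[[0,0,0],[0,0,7],50],[[0,0,0],[0,0,3],50],[[0,0,0],[0,0,1],50],[[0,0,0],[0,0,1],50],[[0,0,0],[0,0,0.8],50],[[0,0,0],[0,0,0],50],[[0,0,0],[0,0,0],50]]'
```

```text
t: 8.2
tool_pos: [564.0, -321.0, 57.4]
ee_rot: [0.0, -0.143, 0.99, -0.0]
contact_force: [0.3, 0.4, -2.2]
opening: 55.0
grasp_force: 25.0
```

```bash
python3 -m inch '[[[0,0,0],[0,0,0.4],50],[[0,0,0],[0,0,0.4],50],[[0,0,0],[0,0,0],50],[[0,0,0],[0,0,0],58],[[0,0,0],[0,0,0],74],[[0,0,0],[0,0,0],74],[[0,0,0],[0,0,0],74],[[0,0,0],[0,0,0],74],[[0,0,0],[0,0,-10],74],[[0,0,0],[0,0,-20],74],[[0,0,0],[0,0,-30],74],[[0,0,0],[0,0,-30],74],[[0,0,0],[0,0,-30],74],[[0,0,0],[0,0,-12],74]]' && python3 -m inch '[[[0,0,0],[-2,34,0],74],[[0,0,0],[-2,34,0],74],[[0,0,0],[-2,34,0],74],[[0,0,0],[-2,34,0],74],[[0,0,0],[-2,34,0],74],[[0,0,0],[-2,34,0],74],[[0,0,0],[-2,34,0],74],[[0,0,0],[-2,34,0],74],[[0,0,0],[-2,34,0],74],[[0,0,0],[-2,34,0],74],[[0,0,0],[0,0,0],74],[[0,0,0],[0,0,0],74],[[0,0,0],[0,0,0],74]]'; python3 - <<'E'
from h import *
go(488,8.5,81)
p=arm.camera_params("wrist");print(proj(p,np.array([488,8.5,140])))
cv2.imwrite("pics/t4.png",np.hstack([arm.grab_frame("top")[150:350,190:],arm.grab_frame("wrist")[50:250,100:500]]))
E
```

```text
t: 9.6
tool_pos: [565.1, -321.6, 192.0]
ee_rot: [0.002, -0.143, 0.99, -0.001]
contact_force: [0.4, 0.4, -0.1]
opening: 74.1
grasp_force: 0.0
t: 10.9
tool_pos: [487.3, 10.3, 188.3]
ee_rot: [-0.0, -0.142, 0.99, -0.0]
contact_force: [1.0, -0.2, 0.8]
opening: 73.8
grasp_force: 0.0
t 10.9 p [487.3  10.3 188.3] yaw_y 106.4 zax [-0. -0. -1.] open 73.8 grip 0.0
tool shift [ -0.2  -1.9 107.3] turn z -0.002
(np.float64(275.3588995366205), np.float64(226.60593431665026))
```

View pics/t4.png

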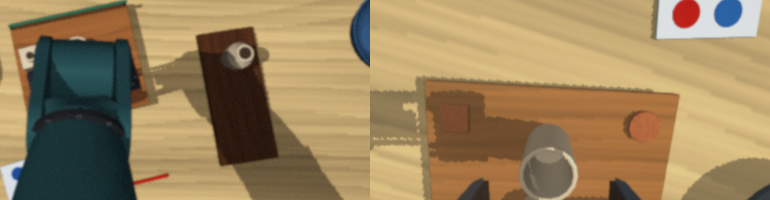

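The vase stands upright on the board, and the wrist view shows the beaker centred between the fingers (rim at about 549, midline about 548 in the crop). Descending and gripping.

```bash
python3 -m inch '[[[0,0,0],[0,-0.5,15],74],[[0,0,0],[0,0,15],74],[[0,0,0],[0,0,15],74],[[0,0,0],[0,0,15],74],[[0,0,0],[0,0,15],74],[[0,0,0],[0,0,15],74],[[0,0,0],[0,0,12],74],[[0,0,0],[0,0,5],74],[[0,0,0],[0,0,0],74],[[0,0,0],[0,0,0],74],[[0,0,0],[0,0,0],42],[[0,0,0],[0,0,0],42],[[0,0,0],[0,0,0],42],[[0,0,0],[0,0,0],42],[[0,0,0],[0,0,0],42],[[0,0,0],[0,0,0],42]]' 20; python3 -c "
from h import *
go(480,-336,140)"
```

```text
t: 12.6
tool_pos: [487.5, 10.4, 81.5]
ee_rot: [0.0, -0.143, 0.99, -0.0]
contact_force: [-0.3, -1.2, 5.0]
opening: 47.0
grasp_force: 20.0
t 12.6 p [487.5  10.4  81.5] yaw_y 106.4 zax [ 0. -0. -1.] open 47.0 grip 20.0
tool shift [ 105.  -330.2  -58.5] turn z -0.002
```

```bash
python3 -m inch '[[[0,0,0],[0,0,-7],42],[[0,0,0],[0,0,-15],42],[[0,0,0],[0,0,-15],42],[[0,0,0],[0,0,-15],42],[[0,0,0],[0,0,-7],42],[[0,0,0],[8,-25,0],42],[[0,0,0],[8,-25,0],42],[[0,0,0],[8,-25,0],42],[[0,0,0],[8,-25,0],42],[[0,0,0],[8,-25,0],42],[[0,0,0],[8,-25,0],42],[[0,0,0],[8,-25,0],42],[[0,0,0],[8,-25,0],42],[[0,0,0],[8,-25,0],42],[[0,0,0],[8,-25,0],42],[[0,0,0],[8,-25,0],42],[[0,0,0],[8,-25,0],42],[[0,0,0],[8,-25,0],42],[[0,0,0],[0,-5,0],42],[[0,0,0],[0,0,0],42]]' && python3 -m inch '[[[0,0,0],[0,0,14],42],[[0,0,0],[0,0,14],42],[[0,0,0],[0,0,14],42],[[0,0,0],[0,0,14],42],[[0,0,0],[0,0,12],42],[[0,0,0],[0,0,7],42],[[0,0,0],[0,0,2],42],[[0,0,0],[0,0,1],42],[[0,0,0],[0,0,1],42],[[0,0,0],[0,0,0.5],42],[[0,0,0],[0,0,0],42],[[0,0,0],[0,0,0],42]]'
```

```text
t: 14.6
tool_pos: [480.4, -335.9, 140.0]
ee_rot: [-0.0, -0.142, 0.99, 0.0]
contact_force: [0.3, 1.2, -2.1]
opening: 47.2
grasp_force: 20.0
t: 15.8
tool_pos: [480.8, -335.6, 61.1]
ee_rot: [0.0, -0.143, 0.99, -0.0]
contact_force: [0.2, 0.8, -2.3]
opening: 47.5
grasp_force: 20.0
```

```bash
python3 -m inch '[[[0,0,0],[0,0,0.8],42],[[0,0,0],[0,0,0.6],42],[[0,0,0],[0,0,0],42],[[0,0,0],[0,0,0],50],[[0,0,0],[0,0,0],74],[[0,0,0],[0,0,0],74],[[0,0,0],[0,0,0],74],[[0,0,0],[0,0,0],74],[[0,0,0],[0,0,-10],74],[[0,0,0],[0,0,-20],74],[[0,0,0],[0,0,-30],74],[[0,0,0],[0,0,-30],74],[[0,0,0],[0,0,-30],74],[[0,0,0],[0,0,-10],74]]' && python3 -m inch '[[[0,0,0],[-13,28,0],74],[[0,0,0],[-13,28,0],74],[[0,0,0],[-13,28,0],74],[[0,0,0],[-13,28,0],74],[[0,0,0],[-13,28,0],74],[[0,0,0],[-13,28,0],74],[[0,0,0],[-13,28,0],74],[[0,0,0],[-13,28,0],74],[[0,0,0],[-13,28,0],74],[[0,0,0],[-13,28,0],74],[[0,0,0],[-13,28,0],74],[[0,0,0],[-13,28,0],74],[[0,0,0],[-13,28,0],74],[[0,0,0],[-13,28,0],74],[[0,0,0],[-13,28,0],74],[[0,0,0],[0,0,0],74],[[0,0,0],[0,0,0],74],[[0,0,0],[0,0,0],74]]'; python3 - <<'E'
from h import *
go(550.5,119.5,77)
p=arm.camera_params("wrist");print(proj(p,np.array([550.5,119.5,138])))
cv2.imwrite("pics/t5.png",np.hstack([arm.grab_frame("top")[150:350,190:],arm.grab_frame("wrist")[100:300,100:500]]))
E
```

```text
t: 17.2
tool_pos: [481.8, -336.4, 193.2]
ee_rot: [0.002, -0.143, 0.99, -0.002]
contact_force: [-0.7, -0.9, -0.3]
opening: 74.2
grasp_force: 0.0
t: 19.0
tool_pos: [548.9, 121.8, 189.2]
ee_rot: [-0.0, -0.142, 0.99, -0.0]
contact_force: [0.9, 0.0, 0.5]
opening: 74.1
grasp_force: 0.0
t 19.0 p [548.9 121.8 189.2] yaw_y 106.4 zax [-0. -0. -1.] open 74.1 grip 0.0
tool shift [ -1.   -2.6 112.2] turn z -0.002
(np.float64(274.46822992728636), np.float64(226.29348951186626))
```

View pics/t5.png

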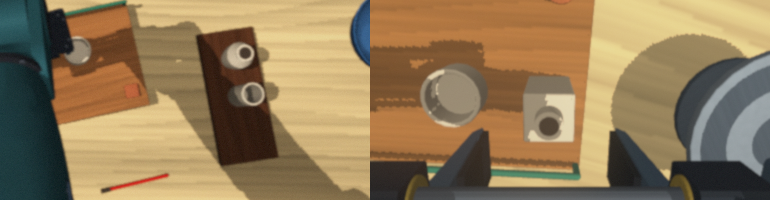

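Vase and beaker stand on the board. The bottle is centred at (548,124) in the crop with its sides square to the fingers, and the midline is about 549. Descending.

```bash
python3 -m inch '[[[0,0,0],[-1,-1,15],74],[[0,0,0],[0,0,15],74],[[0,0,0],[0,0,15],74],[[0,0,0],[0,0,15],74],[[0,0,0],[0,0,15],74],[[0,0,0],[0,0,15],74],[[0,0,0],[0,0,14],74],[[0,0,0],[0,0,8],74],[[0,0,0],[0,0,0],74],[[0,0,0],[0,0,0],74],[[0,0,0],[0,0,0],40],[[0,0,0],[0,0,0],40],[[0,0,0],[0,0,0],40],[[0,0,0],[0,0,0],40],[[0,0,0],[0,0,0],40],[[0,0,0],[0,0,0],40]]' 25; python3 -c "
from h import *
go(396,-350,200)"
```

```text
t: 20.7
tool_pos: [550.6, 121.8, 77.7]
ee_rot: [0.0, -0.143, 0.99, -0.0]
contact_force: [-1.2, -0.3, 5.5]
opening: 44.0
grasp_force: 25.0
t 20.7 p [550.6 121.8  77.7] yaw_y 106.4 zax [ 0.  0. -1.] open 44.0 grip 25.0
tool shift [ 281.5 -408.9 -122.4] turn z -0.002
```

```bash
python3 -m inch '[[[0,0,0],[0,0,-8],40],[[0,0,0],[0,0,-16],40],[[0,0,0],[0,0,-16],40],[[0,0,0],[0,0,-16],40],[[0,0,0],[0,0,-16],40],[[0,0,0],[0,0,-8],40]]' && python3 -m inch '[[[0,0,0],[15.5,-22.5,0],40],[[0,0,0],[15.5,-22.5,0],40],[[0,0,0],[15.5,-22.5,0],40],[[0,0,0],[15.5,-22.5,0],40],[[0,0,0],[15.5,-22.5,0],40],[[0,0,0],[15.5,-22.5,0],40],[[0,0,0],[15.5,-22.5,0],40],[[0,0,0],[15.5,-22.5,0],40],[[0,0,0],[15.5,-22.5,0],40],[[0,0,0],[15.5,-22.5,0],40],[[0,0,0],[15.5,-22.5,0],40],[[0,0,0],[15.5,-22.5,0],40],[[0,0,0],[15.5,-22.5,0],40],[[0,0,0],[15.5,-22.5,0],40],[[0,0,0],[15.5,-22.5,0],40],[[0,0,0],[15.5,-22.5,0],40],[[0,0,0],[15.5,-22.5,0],40],[[0,0,0],[15.5,-22.5,0],40],[[0,0,0],[0,0,0],40],[[0,0,0],[0,0,0],40]]'; python3 -c "
from h import *
go(396,-350,55.7)"
```

```text
t: 21.3
tool_pos: [551.2, 121.9, 159.8]
ee_rot: [0.001, -0.143, 0.99, 0.0]
contact_force: [-0.2, 0.4, -1.8]
opening: 43.5
grasp_force: 25.0
t: 23.3
tool_pos: [396.8, -345.6, 157.5]
ee_rot: [-0.0, -0.142, 0.99, 0.0]
contact_force: [0.2, 0.2, -2.5]
opening: 43.9
grasp_force: 25.0
t 23.3 p [ 396.8 -345.6  157.5] yaw_y 106.3 zax [-0.  0. -1.] open 43.9 grip 25.0
tool shift [  2.   -4.  101.8] turn z -0.003
```

```bash
python3 -m inch '[[[0,0,0],[2,-4,0],40],[[0,0,0],[0,0,15],40],[[0,0,0],[0,0,15],40],[[0,0,0],[0,0,15],40],[[0,0,0],[0,0,15],40],[[0,0,0],[0,0,15],40],[[0,0,0],[0,0,13],40],[[0,0,0],[0,0,8],40],[[0,0,0],[0,0,3],40],[[0,0,0],[0,0,1],40],[[0,0,0],[0,0,1],40],[[0,0,0],[0,0,0],40],[[0,0,0],[0,0,0],40]]'
```

```text
t: 24.6
tool_pos: [396.5, -350.1, 56.8]
ee_rot: [0.0, -0.143, 0.99, -0.0]
contact_force: [0.7, -0.1, -2.6]
opening: 43.8
grasp_force: 25.0
```

```bash
python3 -m inch '[[[0,0,0],[0,0,0.6],40],[[0,0,0],[0,0,0.4],40],[[0,0,0],[0,0,0],40],[[0,0,0],[0,0,0],47],[[0,0,0],[0,0,0],74],[[0,0,0],[0,0,0],74],[[0,0,0],[0,0,0],74],[[0,0,0],[0,0,0],74],[[0,0,0],[0,0,-10],74],[[0,0,0],[0,0,-20],74],[[0,0,0],[0,0,-30],74],[[0,0,0],[0,0,-30],74],[[0,0,0],[0,0,-30],74],[[0,0,0],[0,0,-10],74]]' && python3 -m inch '[[[0,0,0],[-17,19.5,0],86],[[0,0,0],[-17,19.5,0],86],[[0,0,0],[-17,19.5,0],86],[[0,0,0],[-17,19.5,0],86],[[0,0,0],[-17,19.5,0],86],[[0,0,0],[-17,19.5,0],86],[[0,0,0],[-17,19.5,0],86],[[0,0,0],[-17,19.5,0],86],[[0,0,0],[-17,19.5,0],86],[[0,0,0],[-17,19.5,0],86],[[0,0,0],[-17,19.5,0],86],[[0,0,0],[-17,19.5,0],86],[[0,0,0],[-17,19.5,0],86],[[0,0,0],[-17,19.5,0],86],[[0,0,0],[-17,19.5,0],86],[[0,0,0],[-17,19.5,0],86],[[0,0,0],[0,0,0],86],[[0,0,0],[0,0,0],86],[[0,0,0],[0,0,0],86]]'; python3 - <<'E'
from h import *
go(571,25.5,47)
p=arm.camera_params("wrist");print(proj(p,np.array([571,25.5,78])))
cv2.imwrite("pics/t6.png",np.hstack([arm.grab_frame("top")[150:350,190:],arm.grab_frame("wrist")[100:300,100:500]]))
E
```

```text
t: 26.0
tool_pos: [397.3, -350.9, 189.0]
ee_rot: [0.001, -0.143, 0.99, -0.002]
contact_force: [0.8, -0.3, -0.9]
opening: 74.0
grasp_force: 0.0
t: 27.9
tool_pos: [568.7, 25.6, 185.2]
ee_rot: [-0.0, -0.142, 0.99, -0.0]
contact_force: [-0.6, -0.6, 0.3]
opening: 86.1
grasp_force: 0.0
t 27.9 p [568.7  25.6 185.2] yaw_y 106.4 zax [-0.001 -0.    -1.   ] open 86.1 grip 0.0
tool shift [ -2.3  -0.8 138.2] turn z -0.002
(np.float64(277.21209201437256), np.float64(207.20720286986992))
```

View pics/t6.png

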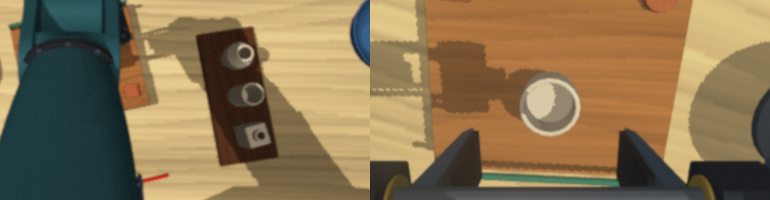

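All three pots stand on the board. The dish rim is at (550,104) in the crop, centred between the fingers. Gripping the dish.

```bash
python3 -m inch '[[[0,0,0],[-2,0,18],86],[[0,0,0],[0,0,18],86],[[0,0,0],[0,0,18],86],[[0,0,0],[0,0,18],86],[[0,0,0],[0,0,18],86],[[0,0,0],[0,0,18],86],[[0,0,0],[0,0,16],86],[[0,0,0],[0,0,9],86],[[0,0,0],[0,0,3],86],[[0,0,0],[0,0,0],86],[[0,0,0],[0,0,0],86],[[0,0,0],[0,0,0],54],[[0,0,0],[0,0,0],54],[[0,0,0],[0,0,0],54],[[0,0,0],[0,0,0],54],[[0,0,0],[0,0,0],54],[[0,0,0],[0,0,0],54]]' 15 && python3 -m inch '[[[0,0,0],[0,0,-8],54],[[0,0,0],[0,0,-16],54],[[0,0,0],[0,0,-20],54],[[0,0,0],[0,0,-20],54],[[0,0,0],[0,0,-20],54],[[0,0,0],[0,0,-20],54],[[0,0,0],[0,0,-20],54],[[0,0,0],[0,0,-8],54],[[0,0,0],[0,0,0],54]]';  python3 -c "
from h import *
go(518,346,100)"
```

```text
t: 29.7
tool_pos: [571.2, 26.8, 49.6]
ee_rot: [0.0, -0.143, 0.99, 0.0]
contact_force: [-1.5, -0.1, 4.5]
opening: 58.6
grasp_force: 15.0
t: 30.6
tool_pos: [571.7, 26.7, 183.1]
ee_rot: [0.001, -0.143, 0.99, -0.0]
contact_force: [-0.0, -0.1, -1.1]
opening: 58.2
grasp_force: 15.0
t 30.6 p [571.7  26.7 183.1] yaw_y 106.4 zax [ 0.002  0.    -1.   ] open 58.2 grip 15.0
tool shift [-38.4 321.5  82.9] turn z -0.002
```

```bash
python3 -m inch '[[[0,0,0],[-2.5,21.5,0],54],[[0,0,0],[-2.5,21.5,0],54],[[0,0,0],[-2.5,21.5,0],54],[[0,0,0],[-2.5,21.5,0],54],[[0,0,0],[-2.5,21.5,0],54],[[0,0,0],[-2.5,21.5,0],54],[[0,0,0],[-2.5,21.5,0],54],[[0,0,0],[-2.5,21.5,0],54],[[0,0,0],[-2.5,21.5,0],54],[[0,0,0],[-2.5,21.5,0],54],[[0,0,0],[-2.5,21.5,0],54],[[0,0,0],[-2.5,21.5,0],54],[[0,0,0],[-2.5,21.5,0],54],[[0,0,0],[-2.5,21.5,0],54],[[0,0,0],[-2.5,21.5,0],54],[[0,0,0],[0,0,0],54],[[0,0,0],[0,0,0],54]]'; python3 - <<'E'
from h import *
go(518,346,101.6)
p=arm.camera_params("wrist");im=arm.grab_frame("wrist")
a=np.linspace(0,2*np.pi,60)
for c,r in(((518,346),90),((518,346),30)):
  for t in a:
    u,v=proj(p,np.array([c[0]+r*np.cos(t),c[1]+r*np.sin(t),92]))
    cv2.circle(im,(int(u),int(v)),1,(0,0,255),-1)
cv2.imwrite("pics/w7.png",im)
E
```

```text
t: 32.3
tool_pos: [515.5, 346.5, 180.5]
ee_rot: [-0.001, -0.143, 0.99, -0.0]
contact_force: [-0.0, -0.2, -0.5]
opening: 58.6
grasp_force: 15.0
t 32.3 p [515.5 346.5 180.5] yaw_y 106.4 zax [-0.001 -0.001 -1.   ] open 58.6 grip 15.0
tool shift [-2.4 -1.1 78.9] turn z -0.001
```

View pics/w7.png

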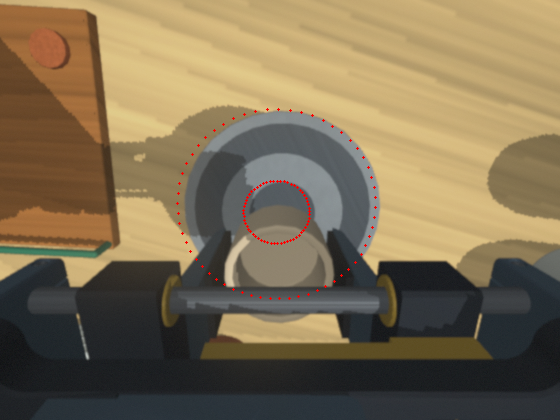

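The dish is held level. The wheel's outer edge spans columns 186–380, so its centre is about 283, roughly 5 px right of my estimate; I'll shift +3 mm along tool y and lower.

```bash
python3 -m inch '[[[0,0,0],[-2,3,0],54],[[0,0,0],[0,0,14],54],[[0,0,0],[0,0,14],54],[[0,0,0],[0,0,14],54],[[0,0,0],[0,0,14],54],[[0,0,0],[0,0,12],54],[[0,0,0],[0,0,5],54],[[0,0,0],[0,0,2],54],[[0,0,0],[0,0,1],54],[[0,0,0],[0,0,1],54],[[0,0,0],[0,0,0],54],[[0,0,0],[0,0,0],54]]'
```

```text
t: 33.55
tool_pos: [517.2, 350.2, 104.8]
ee_rot: [0.0, -0.143, 0.99, 0.0]
contact_force: [-0.7, -0.2, -0.5]
opening: 58.8
grasp_force: 15.0
```

```bash
python3 -m inch '[[[0,0,0],[0,0,1],54],[[0,0,0],[0,0,0.8],54],[[0,0,0],[0,0,0.6],54],[[0,0,0],[0,0,0.3],54],[[0,0,0],[0,0,0],54],[[0,0,0],[0,0,0],54]]' && python3 -m inch '[[[0,0,0],[0,0,0.2],54],[[0,0,0],[0,0,0],62],[[0,0,0],[0,0,0],86],[[0,0,0],[0,0,0],86],[[0,0,0],[0,0,0],86],[[0,0,0],[0,0,0],86],[[0,0,0],[0,0,-8],86],[[0,0,0],[0,0,-20],86],[[0,0,0],[0,0,-30],86],[[0,0,0],[0,0,-30],86],[[0,0,0],[-20,-10,-10],86],[[0,0,0],[0,0,0],86],[[0,0,0],[0,0,0],86]]'; python3 - <<'E'
from h import *
p,R=st();pr=arm.camera_params("wrist");im=arm.grab_frame("wrist")
cv2.imwrite("pics/w8.png",np.hstack([cv2.resize(im[100:300,150:450],None,fx=2.6,fy=2.6)]))
c=np.array([517,350.3]);print(proj(pr,np.array([*c,130])),proj(pr,np.array([*c,92])))
E
```

```text
t: 34.15
tool_pos: [517.1, 350.1, 101.7]
ee_rot: [-0.0, -0.143, 0.99, -0.0]
contact_force: [-0.1, 0.1, -1.3]
opening: 58.6
grasp_force: 15.0
t: 35.45
tool_pos: [539.0, 346.0, 199.7]
ee_rot: [0.0, -0.142, 0.99, 0.0]
contact_force: [0.4, -0.7, -0.8]
opening: 86.2
grasp_force: 0.0
t 35.5 p [539.  346.  199.7] yaw_y 106.4 zax [ 0.  0. -1.] open 86.2 grip 0.0
(np.float64(290.2260895764612), np.float64(194.7602956016086)) (np.float64(288.76615428418404), np.float64(184.68172884839365))
```

View pics/w8.png

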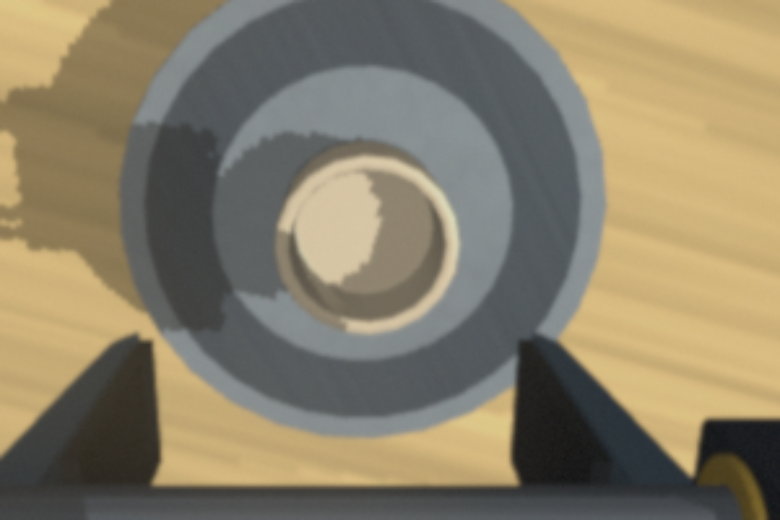

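The dish stands upright at (368,244) rim with ring centre (363,213) in the crop; allowing for height parallax it is about 2 mm off centre. Now returning the pots, bottle first.

```bash
python3 -m inch '[[[0,0,0],[18.5,-35,0],74],[[0,0,0],[18.5,-35,0],74],[[0,0,0],[18.5,-35,0],74],[[0,0,0],[18.5,-35,0],74],[[0,0,0],[18.5,-35,0],74],[[0,0,0],[18.5,-35,0],74],[[0,0,0],[18.5,-35,0],74],[[0,0,0],[18.5,-35,0],74],[[0,0,0],[18.5,-35,0],74],[[0,0,0],[18.5,-35,0],74],[[0,0,0],[18.5,-35,0],74],[[0,0,0],[18.5,-35,0],74],[[0,0,0],[18.5,-35,0],74],[[0,0,0],[18.5,-35,0],74],[[0,0,0],[18.5,-35,0],74],[[0,0,0],[18.5,-35,0],74],[[0,0,0],[18.5,-35,0],74],[[0,0,0],[18.5,-35,0],74],[[0,0,0],[0,0,0],74],[[0,0,0],[0,0,0],74]]'; python3 -c "
from h import *
go(396.5,-350.1,56)"
```

```text
t: 37.5
tool_pos: [396.8, -351.9, 198.6]
ee_rot: [-0.001, -0.142, 0.99, 0.001]
contact_force: [0.7, -0.0, 0.5]
opening: 73.6
grasp_force: 0.0
t 37.5 p [ 396.8 -351.9  198.6] yaw_y 106.3 zax [-0.001  0.001 -1.   ] open 73.6 grip 0.0
tool shift [ -0.4   1.5 142.6] turn z -0.003
```

```bash
python3 -m inch '[[[0,0,0],[-0.5,1.5,15],74],[[0,0,0],[0,0,20],74],[[0,0,0],[0,0,20],74],[[0,0,0],[0,0,20],74],[[0,0,0],[0,0,20],74],[[0,0,0],[0,0,18],74],[[0,0,0],[0,0,15],74],[[0,0,0],[0,0,10],74],[[0,0,0],[0,0,4],74],[[0,0,0],[0,0,0],74],[[0,0,0],[0,0,0],74],[[0,0,0],[0,0,0],40],[[0,0,0],[0,0,0],40],[[0,0,0],[0,0,0],40],[[0,0,0],[0,0,0],40],[[0,0,0],[0,0,0],40],[[0,0,0],[0,0,0],40]]' 25 && python3 -m inch '[[[0,0,0],[0,0,-8],40],[[0,0,0],[0,0,-18],40],[[0,0,0],[0,0,-20],40],[[0,0,0],[0,0,-20],40],[[0,0,0],[0,0,-20],40],[[0,0,0],[0,0,-18],40],[[0,0,0],[0,0,-6],40],[[0,0,0],[0,0,0],40]]';python3 -c "
from h import *
go(550.6,121.5,77.7)"
```

```text
t: 39.2
tool_pos: [397.6, -350.7, 57.7]
ee_rot: [-0.0, -0.143, 0.99, -0.0]
contact_force: [-1.2, 1.1, 5.2]
opening: 43.8
grasp_force: 25.0
t: 40.0
tool_pos: [397.8, -350.8, 168.2]
ee_rot: [0.0, -0.143, 0.99, -0.001]
contact_force: [0.1, 1.2, -2.6]
opening: 43.6
grasp_force: 25.0
t 40.0 p [ 397.8 -350.8  168.2] yaw_y 106.4 zax [ 0.001 -0.001 -1.   ] open 43.6 grip 25.0
tool shift [-279.9  410.    90.2] turn z -0.002
```

```bash
python3 -m inch '[[[0,0,0],[-15.5,23,0],40],[[0,0,0],[-15.5,23,0],40],[[0,0,0],[-15.5,23,0],40],[[0,0,0],[-15.5,23,0],40],[[0,0,0],[-15.5,23,0],40],[[0,0,0],[-15.5,23,0],40],[[0,0,0],[-15.5,23,0],40],[[0,0,0],[-15.5,23,0],40],[[0,0,0],[-15.5,23,0],40],[[0,0,0],[-15.5,23,0],40],[[0,0,0],[-15.5,23,0],40],[[0,0,0],[-15.5,23,0],40],[[0,0,0],[-15.5,23,0],40],[[0,0,0],[-15.5,23,0],40],[[0,0,0],[-15.5,23,0],40],[[0,0,0],[-15.5,23,0],40],[[0,0,0],[-15.5,23,0],40],[[0,0,0],[-15.5,19,0],40],[[0,0,0],[0,0,0],40],[[0,0,0],[0,0,0],40]]';python3 -c "
from h import *
go(551,121.3,79.5)"
```

```text
t: 42.0
tool_pos: [548.8, 121.5, 166.3]
ee_rot: [-0.001, -0.143, 0.99, -0.0]
contact_force: [-0.3, -0.7, -3.2]
opening: 43.9
grasp_force: 25.0
t 42.0 p [548.8 121.5 166.3] yaw_y 106.5 zax [-0.002 -0.    -1.   ] open 43.9 grip 25.0
tool shift [-2.2 -0.9 86.8] turn z -0.001
```

```bash
python3 -m inch '[[[0,0,0],[-2,-1,12],40],[[0,0,0],[0,0,16],40],[[0,0,0],[0,0,16],40],[[0,0,0],[0,0,16],40],[[0,0,0],[0,0,13],40],[[0,0,0],[0,0,7],40],[[0,0,0],[0,0,3],40],[[0,0,0],[0,0,1],40],[[0,0,0],[0,0,1],40],[[0,0,0],[0,0,0],40],[[0,0,0],[0,0,0],40]]'
```

```text
t: 43.1
tool_pos: [551.9, 121.1, 83.0]
ee_rot: [0.0, -0.143, 0.99, 0.0]
contact_force: [0.3, 0.4, -2.5]
opening: 44.2
grasp_force: 25.0
```

```bash
python3 -m inch '[[[0,0,0],[0,0,1],40],[[0,0,0],[0,0,1],40],[[0,0,0],[0,0,0.6],40],[[0,0,0],[0,0,0.4],40],[[0,0,0],[0,0,0],40],[[0,0,0],[0,0,0],40]]'
```

```text
t: 43.7
tool_pos: [551.7, 121.1, 79.7]
ee_rot: [-0.0, -0.143, 0.99, -0.0]
contact_force: [-3.3, -0.6, 3.6]
opening: 43.8
grasp_force: 25.0
```

Contact (force reversed). Release, retreat, go to the beaker.

```bash
python3 -m inch '[[[0,0,0],[0,0,0],47],[[0,0,0],[0,0,0],74],[[0,0,0],[0,0,0],74],[[0,0,0],[0,0,0],74],[[0,0,0],[0,0,0],74],[[0,0,0],[0,0,-10],74],[[0,0,0],[0,0,-20],74],[[0,0,0],[0,0,-30],74],[[0,0,0],[0,0,-30],74],[[0,0,0],[0,0,-20],74]]' && python3 -m inch '[[[0,0,0],[13,-28,0],74],[[0,0,0],[13,-28,0],74],[[0,0,0],[13,-28,0],74],[[0,0,0],[13,-28,0],74],[[0,0,0],[13,-28,0],74],[[0,0,0],[13,-28,0],74],[[0,0,0],[13,-28,0],74],[[0,0,0],[13,-28,0],74],[[0,0,0],[13,-28,0],74],[[0,0,0],[13,-28,0],74],[[0,0,0],[13,-28,0],74],[[0,0,0],[13,-28,0],74],[[0,0,0],[13,-28,0],74],[[0,0,0],[13,-28,0],74],[[0,0,0],[13,-28,0],74],[[0,0,0],[0,0,0],74],[[0,0,0],[0,0,0],74],[[0,0,0],[0,0,0],74]]';python3 -c "
from h import *
go(480.8,-335.6,59.8)"
```

```text
t: 44.7
tool_pos: [552.3, 121.2, 192.3]
ee_rot: [0.001, -0.143, 0.99, 0.0]
contact_force: [0.1, 0.3, -0.2]
opening: 73.8
grasp_force: 0.0
t: 46.5
tool_pos: [483.2, -336.2, 189.8]
ee_rot: [0.0, -0.143, 0.99, 0.0]
contact_force: [0.9, 1.0, -0.5]
opening: 74.0
grasp_force: 0.0
t 46.5 p [ 483.2 -336.2  189.8] yaw_y 106.4 zax [-0.  0. -1.] open 74.0 grip 0.0
tool shift [  2.1   1.2 130. ] turn z -0.001
```

```bash
python3 -m inch '[[[0,0,0],[2,1,15],74],[[0,0,0],[0,0,20],74],[[0,0,0],[0,0,20],74],[[0,0,0],[0,0,20],74],[[0,0,0],[0,0,20],74],[[0,0,0],[0,0,17],74],[[0,0,0],[0,0,11],74],[[0,0,0],[0,0,6],74],[[0,0,0],[0,0,1],74],[[0,0,0],[0,0,0],74],[[0,0,0],[0,0,0],74],[[0,0,0],[0,0,0],42],[[0,0,0],[0,0,0],42],[[0,0,0],[0,0,0],42],[[0,0,0],[0,0,0],42],[[0,0,0],[0,0,0],42],[[0,0,0],[0,0,0],42]]' 20 && python3 -m inch '[[[0,0,0],[0,0,-8],42],[[0,0,0],[0,0,-18],42],[[0,0,0],[0,0,-20],42],[[0,0,0],[0,0,-20],42],[[0,0,0],[0,0,-20],42],[[0,0,0],[0,0,-14],42],[[0,0,0],[0,0,0],42]]';python3 -c "
from h import *
go(487.5,10.4,81.5)"
```

```text
t: 48.2
tool_pos: [481.0, -336.5, 59.6]
ee_rot: [0.0, -0.143, 0.99, -0.0]
contact_force: [-0.6, 0.9, 3.1]
opening: 46.9
grasp_force: 20.0
t: 48.9
tool_pos: [481.8, -337.1, 161.5]
ee_rot: [0.001, -0.143, 0.99, -0.001]
contact_force: [-0.2, 0.2, -2.7]
opening: 47.5
grasp_force: 20.0
t 48.9 p [ 481.8 -337.1  161.5] yaw_y 106.4 zax [ 0.002 -0.002 -1.   ] open 47.5 grip 20.0
tool shift [-103.5  331.9   79.4] turn z -0.002
```

```bash
python3 -m inch '[[[0,0,0],[-7.5,23.5,0],42],[[0,0,0],[-7.5,23.5,0],42],[[0,0,0],[-7.5,23.5,0],42],[[0,0,0],[-7.5,23.5,0],42],[[0,0,0],[-7.5,23.5,0],42],[[0,0,0],[-7.5,23.5,0],42],[[0,0,0],[-7.5,23.5,0],42],[[0,0,0],[-7.5,23.5,0],42],[[0,0,0],[-7.5,23.5,0],42],[[0,0,0],[-7.5,23.5,0],42],[[0,0,0],[-7.5,23.5,0],42],[[0,0,0],[-7.5,23.5,0],42],[[0,0,0],[-7.5,23.5,0],42],[[0,0,0],[-7.5,23.5,0],42],[[0,0,0],[0,0,0],42],[[0,0,0],[0,0,0],42],[[0,0,0],[0,0,0],42]]';python3 -c "
from h import *
go(487.5,9.8,81.5)"
```

```text
t: 50.6
tool_pos: [488.5, 8.3, 159.1]
ee_rot: [-0.0, -0.142, 0.99, 0.0]
contact_force: [1.0, -0.5, -2.6]
opening: 47.5
grasp_force: 20.0
t 50.6 p [488.5   8.3 159.1] yaw_y 106.4 zax [-0.001 -0.    -1.   ] open 47.5 grip 20.0
tool shift [ 0.5  1.7 77.6] turn z -0.002
```

```bash
python3 -m inch '[[[0,0,0],[0.5,1.5,12],42],[[0,0,0],[0,0,16],42],[[0,0,0],[0,0,16],42],[[0,0,0],[0,0,14],42],[[0,0,0],[0,0,9],42],[[0,0,0],[0,0,4],42],[[0,0,0],[0,0,2],42],[[0,0,0],[0,0,1],42],[[0,0,0],[0,0,1],42],[[0,0,0],[0,0,0],42],[[0,0,0],[0,0,0],42]]'
```

```text
t: 51.7
tool_pos: [488.1, 10.1, 84.8]
ee_rot: [0.0, -0.143, 0.99, -0.0]
contact_force: [0.4, 0.5, -2.5]
opening: 47.5
grasp_force: 20.0
```

```bash
python3 -m inch '[[[0,0,0],[0,0,1],42],[[0,0,0],[0,0,1],42],[[0,0,0],[0,0,0.6],42],[[0,0,0],[0,0,0.4],42],[[0,0,0],[0,0,0],42],[[0,0,0],[0,0,0],42]]'
```

```text
t: 52.3
tool_pos: [487.9, 10.1, 81.6]
ee_rot: [0.0, -0.143, 0.99, 0.0]
contact_force: [-1.9, 0.8, 2.4]
opening: 47.1
grasp_force: 20.0
```

```bash
python3 -m inch '[[[0,0,0],[0,0,0],50],[[0,0,0],[0,0,0],74],[[0,0,0],[0,0,0],74],[[0,0,0],[0,0,0],74],[[0,0,0],[0,0,0],74],[[0,0,0],[0,0,-10],74],[[0,0,0],[0,0,-20],74],[[0,0,0],[0,0,-30],74],[[0,0,0],[0,0,-30],74],[[0,0,0],[0,0,-20],74]]' && python3 -m inch '[[[0,0,0],[1.5,-24,0],74],[[0,0,0],[1.5,-24,0],74],[[0,0,0],[1.5,-24,0],74],[[0,0,0],[1.5,-24,0],74],[[0,0,0],[1.5,-24,0],74],[[0,0,0],[1.5,-24,0],74],[[0,0,0],[1.5,-24,0],74],[[0,0,0],[1.5,-24,0],74],[[0,0,0],[1.5,-24,0],74],[[0,0,0],[1.5,-24,0],74],[[0,0,0],[1.5,-24,0],74],[[0,0,0],[1.5,-24,0],74],[[0,0,0],[1.5,-24,0],74],[[0,0,0],[1.5,-27,0],74],[[0,0,0],[0,0,0],74],[[0,0,0],[0,0,0],74],[[0,0,0],[0,0,0],74]]';python3 -c "
from h import *
go(564.2,-321.3,56.7)"
```

```text
t: 53.3
tool_pos: [488.5, 10.1, 194.3]
ee_rot: [0.001, -0.143, 0.99, -0.0]
contact_force: [0.0, 0.1, -0.0]
opening: 73.9
grasp_force: 0.0
t: 55.0
tool_pos: [563.2, -320.3, 191.8]
ee_rot: [-0.0, -0.143, 0.99, 0.0]
contact_force: [0.4, 0.5, -0.3]
opening: 73.8
grasp_force: 0.0
t 55.0 p [ 563.2 -320.3  191.8] yaw_y 106.4 zax [-0.  0. -1.] open 73.8 grip 0.0
tool shift [ -0.7  -1.2 135.1] turn z -0.002
```

```bash
python3 -m inch '[[[0,0,0],[-0.5,-1,15],74],[[0,0,0],[0,0,20],74],[[0,0,0],[0,0,20],74],[[0,0,0],[0,0,20],74],[[0,0,0],[0,0,20],74],[[0,0,0],[0,0,18],74],[[0,0,0],[0,0,13],74],[[0,0,0],[0,0,8],74],[[0,0,0],[0,0,1],74],[[0,0,0],[0,0,0],74],[[0,0,0],[0,0,0],74],[[0,0,0],[0,0,0],50],[[0,0,0],[0,0,0],50],[[0,0,0],[0,0,0],50],[[0,0,0],[0,0,0],50],[[0,0,0],[0,0,0],50],[[0,0,0],[0,0,0],50]]' 25 && python3 -m inch '[[[0,0,0],[0,0,-8],50],[[0,0,0],[0,0,-18],50],[[0,0,0],[0,0,-20],50],[[0,0,0],[0,0,-20],50],[[0,0,0],[0,0,-20],50],[[0,0,0],[0,0,-14],50],[[0,0,0],[0,0,0],50]]';python3 -c "
from h import *
go(594.5,-61.7,78.6)"
```

```text
t: 56.7
tool_pos: [564.4, -321.9, 56.9]
ee_rot: [0.0, -0.143, 0.99, -0.0]
contact_force: [-0.8, 2.0, 5.9]
opening: 55.8
grasp_force: 25.0
t: 57.4
tool_pos: [565.2, -322.6, 159.3]
ee_rot: [0.001, -0.143, 0.99, -0.001]
contact_force: [-0.0, -0.7, -3.2]
opening: 55.4
grasp_force: 25.0
t 57.4 p [ 565.2 -322.6  159.3] yaw_y 106.4 zax [ 0.003 -0.002 -1.   ] open 55.4 grip 25.0
tool shift [-101.5  242.2   80.3] turn z -0.002
```

```bash
python3 -m inch '[[[0,0,0],[-8.5,20,0],50],[[0,0,0],[-8.5,20,0],50],[[0,0,0],[-8.5,20,0],50],[[0,0,0],[-8.5,20,0],50],[[0,0,0],[-8.5,20,0],50],[[0,0,0],[-8.5,20,0],50],[[0,0,0],[-8.5,20,0],50],[[0,0,0],[-8.5,20,0],50],[[0,0,0],[-8.5,20,0],50],[[0,0,0],[-8.5,20,0],50],[[0,0,0],[-8.5,20,0],50],[[0,0,0],[-8.5,20,0],50],[[0,0,0],[0,0,0],50],[[0,0,0],[0,0,0],50],[[0,0,0],[0,0,0],50]]';python3 -c "
from h import *
go(594.5,-61.7,78.6)"
```

```text
t: 58.9
tool_pos: [594.1, -63.3, 156.2]
ee_rot: [-0.0, -0.142, 0.99, 0.0]
contact_force: [0.3, -0.3, -2.3]
opening: 55.7
grasp_force: 25.0
t 58.9 p [594.1 -63.3 156.2] yaw_y 106.4 zax [-0.001 -0.    -1.   ] open 55.7 grip 25.0
tool shift [-0.9  1.4 77.6] turn z -0.002
```

```bash
python3 -m inch '[[[0,0,0],[-0.5,1.5,12],50],[[0,0,0],[0,0,16],50],[[0,0,0],[0,0,16],50],[[0,0,0],[0,0,14],50],[[0,0,0],[0,0,9],50],[[0,0,0],[0,0,4],50],[[0,0,0],[0,0,2],50],[[0,0,0],[0,0,1],50],[[0,0,0],[0,0,1],50],[[0,0,0],[0,0,0],50],[[0,0,0],[0,0,0],50]]'
```

```text
t: 60.0
tool_pos: [594.6, -61.3, 81.9]
ee_rot: [0.0, -0.143, 0.99, -0.0]
contact_force: [-0.3, 0.8, -2.8]
opening: 55.2
grasp_force: 25.0
```

```bash
python3 -m inch '[[[0,0,0],[0,0,1],50],[[0,0,0],[0,0,1],50],[[0,0,0],[0,0,0.6],50],[[0,0,0],[0,0,0.4],50],[[0,0,0],[0,0,0],50],[[0,0,0],[0,0,0],50]]'
```

```text
t: 60.6
tool_pos: [594.5, -61.2, 78.9]
ee_rot: [0.0, -0.143, 0.99, 0.0]
contact_force: [-2.8, 2.1, 5.5]
opening: 55.1
grasp_force: 25.0
```

Contact; release, rise and move aside toward the board for a clear top view.

```bash
python3 -m inch '[[[0,0,0],[0,0,0],58],[[0,0,0],[0,0,0],74],[[0,0,0],[0,0,0],74],[[0,0,0],[0,0,0],74],[[0,0,0],[0,0,0],74],[[0,0,0],[0,0,-10],74],[[0,0,0],[0,0,-20],74],[[0,0,0],[0,0,-30],74],[[0,0,0],[0,0,-30],74],[[0,0,0],[0,0,-30],74]]' && python3 -m inch '[[[0,0,0],[7,-28,0],74],[[0,0,0],[7,-28,0],74],[[0,0,0],[7,-28,0],74],[[0,0,0],[7,-28,0],74],[[0,0,0],[7,-28,0],74],[[0,0,0],[7,-28,0],74],[[0,0,0],[7,-28,0],74],[[0,0,0],[7,-28,0],74],[[0,0,0],[7,-28,0],74],[[0,0,0],[7,-28,0],74],[[0,0,0],[7,-28,0],74],[[0,0,0],[0,0,0],74],[[0,0,0],[0,0,0],74],[[0,0,0],[0,0,0],74],[[0,0,0],[0,0,0],74]]';python3 - <<'E'
from h import *
im=arm.grab_frame("top");o=cv2.imread("pics/top0.png")
f=lambda i:cv2.resize(i[160:290,60:350],None,fx=2.3,fy=2.3,interpolation=2)
cv2.imwrite("pics/end.png",np.vstack([f(o),f(im)]))
for n,(x,y,w,h) in dict(bottle=(204,190,34,34),vase=(292,170,34,36),beaker=(258,220,34,36)).items():
    t=o[y:y+h,x:x+w];r=cv2.matchTemplate(im[y-10:y+h+10,x-10:x+w+10],t,cv2.TM_CCOEFF_NORMED);_,s,_,l=cv2.minMaxLoc(r);print(n,round(s,2),np.array(l)-10,"px")
E
```

```text
t: 61.6
tool_pos: [594.3, -61.3, 200.4]
ee_rot: [0.0, -0.143, 0.99, -0.0]
contact_force: [0.0, 0.1, -0.7]
opening: 74.0
grasp_force: 0.0
t: 63.1
tool_pos: [607.5, -377.5, 198.8]
ee_rot: [-0.0, -0.143, 0.99, 0.0]
contact_force: [-0.2, -0.3, -0.4]
opening: 74.0
grasp_force: 0.0
bottle 0.99 [0 0] px
vase 1.0 [0 0] px
beaker 0.98 [0 0] px
```

View pics/end.png

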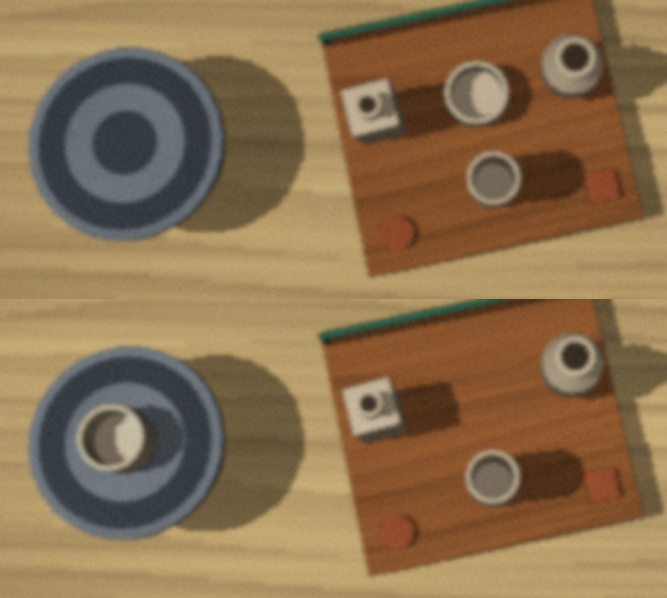

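The before/after top views match: the pots are within 1 px of their start, the test pieces are unmoved, and the dish is centred once height parallax (about 6 px) is allowed for.

```bash
python3 -c "
from station import arm
print(arm.sign_off())"
```

```text
the job is handed in; nothing more can be done
None
```

The job is handed in: the dish stands about 2 mm from the banding wheel's centre, the vase, bottle and beaker match their starting spots to within a pixel (about 2 mm) in the top view, and both test pieces look unmoved; `sign_off` gave no verdict.

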